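Set the sieve shaker's dial and start it

ROBOT

A 6-joint arm with a two-finger parallel gripper is mounted at the origin on the work surface. World frame = base frame: x ahead of the robot, y to its left, z up, the work surface at z = 0. Lengths are in m, angles in rad, forces in N, time in s.
With the tool pointing down it reaches from about 0.425 to 0.95 m from the base axis. Payload 3.5 kg.
Tool frame: the origin (TCP) lies midway between the tips of the shut fingers; the grasp point (between the pads) lies 19 mm behind it (ctrl.pinch_z is the distance from the TCP to the grasp point, in m); z points along the fingers, y is the line along which they close (so a half turn about z gives the same grasp; the last joint's range is limited). The gripper opens to 85 mm and grips with 20 to 120 N. Pads are 22 mm wide; open, the fingers measure 114 mm over their backs; the gripper's body (76 mm by 85 mm) begins 54 mm behind the grasp point. The pads swing forward as they close: fully open they stand 13 mm farther back than shut.
Start: joints at [-1.448, 0.286, 1.577, -0, 1.279, -0.15], TCP at [0.182, -0.65, 0.231] pointing down, gripper open.
Joint ranges: [-2.77, 2.77], [-0.9, 2.22], [0.21, 2.48], [-1.53, 4.67], [0.24, 2.81], [-2.84, 2.84]. Speed limits (rad/s): [2.79, 2.79, 3.14, 3.14, 3.14, 3.14].

INTERFACE

Orientations are given as a unit quaternion [x, y, z, w].
In Python, from plant import get_state, viewer, sign_off, ctrl gives the robot as it stands. The module is installed in compiled form; this text tells all that it offers.
- The arm moves only by the shell command python3 -m handwheel 'ROWS' [FORCE]. ROWS is JSON, a list that holds one entry, the list of rows, each a list of 5 numbers: the finger opening in m, from 0 to 0.0854, then the shift along the tool's x, y, z in m, then the turn about the tool's z in degrees. In form: [[[claw, x, y, z, spin], ...]]. A call has 1 to 12 rows; each row shifts and turns the commanded pose from where the row before left it, along the tool's axes as they then stand; what a row does not reach is not made up. A row lasts 1/12 s, in which the tool goes at most 41.7 mm and 7.16 degrees, less where a joint would pass 70% of its speed; a pose out of reach is approached as far as the arm can. A call is refused whole if a number of a shift passes 0.0417 or a number of a turn 7.16, either way. A call with a gripper value outside its range is refused whole. The fingers move at their own pace and stop on an object; FORCE is the grip in N (left out, the last holds). Time passes only in rows, so rows that do not move let the fingers close. It gives the time, the measured TCP pose, the force, the opening and the grip force at its end, in the units of the state.
- get_state(): the state, without advancing time (a new reading comes with each control period).
- viewer.read_camera(name): name is "scene" or "top" or "wrist"; returns the picture (400x640x3 uint8, blue, green, red); there is no depth.
- viewer.camera_params(name): a dict with "fov_y" (degrees; the focal length in pixels is half the picture's height over the tangent of half this angle, whatever the lens; pixels are square), "cx", "cy" (the principal point, pixels), "xyz" and "attitude" of the camera in the world; the wrist camera has in their place "hand_eye" (4x4, takes a point from camera to tool coordinates, whose origin is the TCP and whose axes are the flange's). Camera axes: x right, y up, looking along -z (the intrinsics and any distortion apply to the point x, -y, -z); pixel columns grow to the right and rows downward; lengths in m; the calibration is good to about 2 mm. A picture is of the moment at which its call begins: read the wrist's pose just before it. camera_params takes no time and is no camera call.
- sign_off(): hands the job in; it is judged then, once.
Trained networks look in the newest picture that a camera, given by its name, has taken for a name from the list of things; names that differ only in an ending like _2 or _b are one class to them, and where a whole thing is asked for, a point or a joint stands for the part that bears it (a point fixed in the world has none). Each returns a list of dicts, best first, with "confidence" (0 to 1); they miss things now and then, are a little off and sometimes report something else, mostly with a low value. They report only what shows in the picture. A call takes as long as a camera call.
- viewer.look_for(camera, name): "extent" ([left, top, width, height] as shares, 0 to 1, of the picture: columns of its width, rows of its height, round what is visible of it).
- viewer.outline_of(camera, name): "mask" (400x640 bool, what is visible of it) and "extent" ([left, top, width, height] as shares, 0 to 1, of the picture: columns of its width, rows of its height, round what is visible of it).
- viewer.pinpoint(camera, name): "xy" ([column, row] as shares, 0 to 1, of the picture: columns of its width, rows of its height: a listed point, or the origin of a listed thing).
The state is a dict: "time": time; "qpos": joint angles; "dq": joint speeds; "joint_efforts": joint torques, N m; "eef_pos": TCP position; "tcp_rot": TCP orientation; "contact_force": force on the tool from outside, world axes, zero at the start; "wrist_torque": the same for the moment, N m; "opening": opening from 0.0 (shut) to 1.0 (fully open); "finger_force": force on a finger pad.
Only numpy, scipy, OpenCV 4.12 (cv2) and the standard library are available. Lean on these libraries where they do the work, as an engineer would, in place of code of your own. Each camera call takes 0.05 s, during which the arm holds its last target. There are 200 camera calls.

TASK

On the sieve shaker's control panel, push the dial round by its upright stud with a fingertip, gently and without gripping it, until the dial's index mark lines up with the one long line on the scale ring; then press the start button fully down and let go of it. Do not shift the scale ring, and leave the torch, the jar and the tweezers where they are.

Things in the scene. Friction and masses are not known exactly. Their poses are not given: they have to be found in the camera images.
- panel: grey control panel, a box 200 (its x) x 280 (its y) x 50 mm high, fixed to the table. Origin: centre of its underside, on the table. Its x axis points away from the robot, give or take its yaw (up to 0.45 rad either way), z up. Its flat top, 50 mm above the table, carries the dial in its scale ring (axis 40 mm to +y of the panel's centre) and the start button (20 mm to -x and 100 mm to -y of the centre)
- dial_center (a point): point on the dial's vertical turning axis, at the dial's flat top, 62 mm above the table. The dial is a black disc, 62 mm in radius, its top 12 mm above the panel. It turns either way, without stops within a full turn, with light friction (0.1 N m, about 2.3 N at the stud) and stays where it is left
- stud_top (a point): centre of the top end of the dial's upright steel stud: a plain round post 16 mm in diameter, 35 mm high above the dial's top (top end 97 mm above the table), 44 mm from the dial's axis, on the side opposite the index mark. Push it sideways to turn the dial; a push over about 18 N (or any grip) is too hard
- mark_tip (a point): outer end of the dial's index mark, on the dial's rim, 62 mm from its axis. The mark is a white line 5 mm wide along a radius, from 16 to 62 mm from the axis, and turns with the dial
- line_tip (a point): inner end of the scale ring's long line, 62 mm from the dial's axis, at the dial's rim. The white ring round the dial reaches 88 mm from the axis, its top 4 mm above the panel. Black lines: short ones (9 mm) every 15 degrees, a quarter turn either side of one long, thick one (22 x 5 mm), the target, within 0.6 rad of the panel's x axis, on the side away from the robot. The ring sits tight
- dial (a joint): turn of the dial in rad, growing counter-clockwise seen from above; 0 (or 2 pi) when the index mark points along the panel's x axis. Starts anywhere from 1.3 to 5.0
- scale_ring (a joint): turn of the scale ring in rad, growing counter-clockwise seen from above; 0 when the long line points along the panel's x axis. From -0.6 to 0.6; lined up means that dial equals this, give or take 2 pi
- start_top (a point): centre of the top of the start button, a steel cap 32 mm in diameter in a black round housing (48 mm in diameter, 12 mm high) on the panel; the cap's top is 22 mm above the panel (72 mm above the table) when out
- start (a joint): how far the start button is pressed, m: 0 out, 0.006 fully down, which takes 5 N; it springs back
- torch: black torch standing upright on the table, 150 mm high, 38 mm in diameter at its foot, loose, light. Origin: centre of its underside. To the left of the panel
- jar: small clear jar with a white cap, 60 mm in diameter, 70 mm high, standing loose to the right of the panel. Origin: centre of its underside
- tweezers: green plastic tweezers, about 120 mm long and 35 mm wide, 8 mm high, lying loose to the right of the panel. Origin: centre, on the table

How it is judged:
On the way, in this order (a step that is already met when the one before it is completed fails the run):
1. the dial's index mark is lined up with the long line (horizontal distance between mark_tip and line_tip below 0.004 m), for 0.3 s.
2. the start button is pressed down (value of joint start above 0.0045 m and horizontal distance between mark_tip and line_tip below 0.004 m), for 0.05 s.
At the end, for the whole second after the job is handed in: the index mark's outer end is within 4 mm (about 3.7 degrees) of the long line's inner end, the dial is at rest, and the start button, pressed at least 4.5 mm after the dial was lined up, is out again (horizontal distance between mark_tip and line_tip below 0.004 m and value of joint start below 0.002 m and velocity of joint dial between -0.05 and 0.05 rad/s); the robot touches nothing.
It fails at once if the start button is pressed while the dial is not lined up (over 6 mm off) (value of joint start above 0.003 m and horizontal distance between mark_tip and line_tip above 0.006 m).
It fails at once if the dial or its stud is gripped or pushed hard (over 18 N) (contact force between the fingers and dial above 18 N).
It fails at once if the scale ring is shifted by over 3 mm (distance of line_tip from where it was at the start of the episode above 0.003 m).
It fails at once if the torch, the jar or the tweezers are moved by over 15 mm, or the torch or jar tipped (distance of any of torch, jar, tweezers from where it was at the start of the episode above 0.015 m or angle between any of torch, jar's own z axis and vertical above 0.3 rad).
It also fails if it takes over 67 s, if anything falls off the work surface, if the arm or the gripper's body presses on something with over 40 N, if the wrist force passes 120 N, or if a joint passes its speed limit or range.

## Working session

There is one attempt and no reset: what is moved stays moved. The work goes in short steps, Python scripts to look and compute and a shell command to move; the robot and the scene stay as the last step left them, time stands still between calls to the robot, and variables do not carry over. Pictures are saved under pics/ and viewed, at most 10 in all, crops included, and the job is handed in when it is done.

```bash
mkdir -p pics; cat > h.py <<'E'
import numpy as np, cv2
from plant import get_state, viewer, ctrl
from scipy.spatial.transform import Rotation as R
def rot(a):
    a=np.array(a,float)
    return a if a.shape==(3,3) else R.from_quat(a).as_matrix()
def ray(cam,xy,st=None):
    p=viewer.camera_params(cam); f=200/np.tan(np.radians(p['fov_y'])/2)
    u=xy[0]*640; v=xy[1]*400
    d=np.array([(u-p['cx'])/f,-(v-p['cy'])/f,-1])
    if 'hand_eye' in p:
        T=np.array(p['hand_eye']); Rt=rot(st['tcp_rot']); 
        return np.array(st['eef_pos'])+Rt@T[:3,3], Rt@T[:3,:3]@d
    return np.array(p['xyz']), rot(p['attitude'])@d
def at(cam,xy,z,st=None):
    o,d=ray(cam,xy,st); return o+d*(z-o[2])/d[2]
E
python3 - <<'E'
from h import *
for c in ("scene","top","wrist"): print(c,viewer.camera_params(c))
print(get_state())
for c in ("scene","top"):
    cv2.imwrite(f'pics/{c}0.png',viewer.read_camera(c))
    for n,z in dict(dial_center=.062,stud_top=.097,mark_tip=.062,line_tip=.054,start_top=.072,panel=0,torch=0,jar=0,tweezers=0).items():
        for r in viewer.pinpoint(c,n)[:2]: print(c,n,round(r['confidence'],2),np.round(np.array(r['xy'])*[640,400],1),at(c,r['xy'],z).round(4))
E
```

```text
scene {'fov_y': 57.15391394112399, 'cx': 320.4134475435216, 'cy': 200.57229946597496, 'xyz': array([1.05819426, 0.4136582 , 0.68231883]), 'attitude': array([0.16635649, 0.38578749, 0.82396914, 0.38022149])}
top {'fov_y': 53.28433161257143, 'cx': 314.54294046572977, 'cy': 199.46578908194974, 'xyz': array([ 0.42282715, -0.01286615,  1.13713306]), 'attitude': array([ 0.04220644, -0.04315569, -0.7037814 ,  0.7078474 ])}
wrist {'fov_y': 65.65099569080573, 'cx': 317.7131343852011, 'cy': 195.73380268599638, 'hand_eye': array([[-1.30814465e-03,  9.62344920e-01,  2.71828152e-01,
         6.90544723e-02],
       [ 9.99999055e-01,  1.14415065e-03,  7.61789567e-04,
        -3.14751262e-05],
       [ 4.22091964e-04,  2.71828892e-01, -9.62345507e-01,
        -1.42715025e-01],
       [ 0.00000000e+00,  0.00000000e+00,  0.00000000e+00,
         1.00000000e+00]])}
{'time': 0.0, 'qpos': array([-1.44795757e+00,  2.87177381e-01,  1.57819945e+00,  4.32174580e-05,
        1.27860715e+00, -1.50001895e-01]), 'dq': array([-0.00196268,  0.00045002, -0.00038472,  0.0004813 , -0.00091364,
       -0.00164492]), 
[... 1045 characters left out ...]
5 [266.4 163.3] [ 0.4303 -0.3836  0.    ]
top dial_center 0.63 [268.2 175.5] [0.6187 0.1132 0.062 ]
top dial_center 0.59 [281.3 194.5] [0.5664 0.0766 0.062 ]
top stud_top 0.94 [294.9 184.6] [0.5883 0.0381 0.097 ]
top stud_top 0.63 [259.1 202.8] [0.5394 0.1317 0.097 ]
top mark_tip 0.84 [258.4 202. ] [0.5455 0.1385 0.062 ]
top line_tip 0.67 [266.1 176.7] [0.6168 0.1199 0.054 ]
top start_top 0.49 [331.1 196.4] [ 0.5607 -0.0584  0.072 ]
top panel 0.96 [297.6 194.6] [0.5747 0.0348 0.    ]
top torch 0.66 [195.3 224. ] [0.4884 0.3254 0.    ]
top jar 0.96 [427.4 163.4] [ 0.6684 -0.3414  0.    ]
top jar 0.6 [294.1 183.7] [0.6064 0.0453 0.    ]
top tweezers 0.74 [446.2 243.2] [ 0.4381 -0.3883  0.    ]
```

```bash
python3 - <<'E'
import cv2
t=cv2.imread('pics/top0.png')[120:270,180:400]
cv2.imwrite('pics/top0c.png',cv2.resize(t,None,fx=3.6,fy=3.6,interpolation=cv2.INTER_CUBIC))
E
```

```text
(no output)
```

View pics/top0c.png

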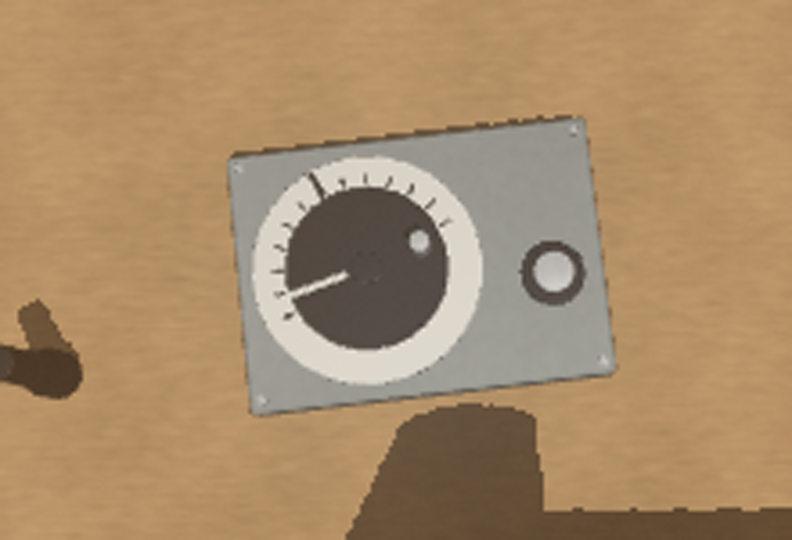

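View pics/scene0.png

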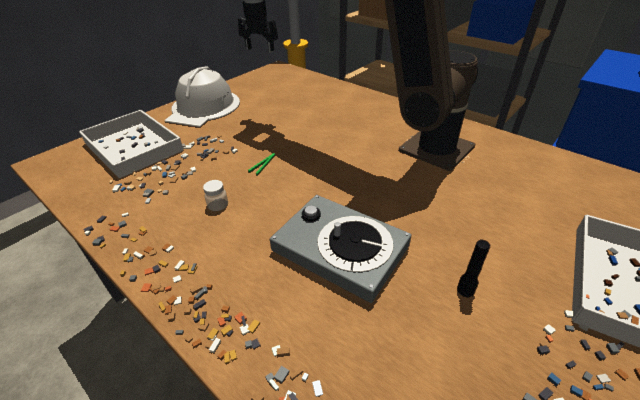

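The top crop shows the mark at about 110°, the long line at about 33° and the stud opposite the mark. The dial therefore needs roughly a 75° clockwise turn. I'll close the fingers and hover near the panel for a close wrist view.

```bash
A='[[[0,0.0218,-0.0177,0,0],[0,0.0218,-0.0177,0,0],[0,0.0218,-0.0177,0,0],[0,0.0218,-0.0177,0,0],[0,0.0218,-0.0177,0,0],[0,0.0218,-0.0177,0,0],[0,0.0218,-0.0177,0,0],[0,0.0218,-0.0177,0,0],[0,0.0218,-0.0177,0,0],[0,0.0218,-0.0177,0,0],[0,0.0218,-0.0177,0,0],[0,0.0218,-0.0177,0,0]]]' ; unset A
python3 -m handwheel '[[[0,0.0218,-0.0177,0,0],[0,0.0218,-0.0177,0,0],[0,0.0218,-0.0177,0,0],[0,0.0218,-0.0177,0,0],[0,0.0218,-0.0177,0,0],[0,0.0218,-0.0177,0,0],[0,0.0218,-0.0177,0,0],[0,0.0218,-0.0177,0,0],[0,0.0218,-0.0177,0,0],[0,0.0218,-0.0177,0,0],[0,0.0218,-0.0177,0,0],[0,0.0218,-0.0177,0,0]]]'
python3 -m handwheel '[[[0,0.0218,-0.0177,0,0],[0,0.0218,-0.0177,0,0],[0,0.0218,-0.0177,0,0],[0,0.0218,-0.0177,0,0],[0,0.0218,-0.0177,0,0],[0,0.0218,-0.0177,0,0],[0,0.0218,-0.0177,0,0],[0,0.0218,-0.0177,0,0],[0,0.0218,-0.0177,0,0],[0,0.0218,-0.0177,0,0],[0,0.0218,-0.0177,0,0],[0,0.0218,-0.0177,0,0]]]'
python3 -m handwheel '[[[0,-0.0057,-0.0293,0,0],[0,-0.0057,-0.0293,0,0],[0,-0.0057,-0.0293,0,0],[0,-0.0057,-0.0293,0,0],[0,-0.0057,-0.0293,0,0],[0,-0.0057,-0.0293,0,0],[0,0,0,0,0],[0,0,0,0,0],[0,0,0,0,0]]]'
cat > look.py <<'E'
from h import *
import sys
st=get_state(); im=viewer.read_camera('wrist'); cv2.imwrite(f'pics/{sys.argv[1]}.png',im)
yaw=np.degrees(np.arctan2(rot(st['tcp_rot'])[1,0],rot(st['tcp_rot'])[0,0]))
print('t',st['time'],'tcp',np.round(st['eef_pos'],4),'tool x yaw',yaw.round(2),'q',np.round(st['qpos'],2),'F',np.round(st['contact_force'],1))
for n,z in dict(dial_center=.062,stud_top=.097,mark_tip=.062,line_tip=.054,start_top=.072).items():
    for r in viewer.pinpoint('wrist',n)[:2]: print(n,round(r['confidence'],2),np.round(np.array(r['xy'])*[640,400],1),at('wrist',r['xy'],z,st).round(4))
E
python3 look.py w1
```

```text
time: 2.0
eef_pos: [0.3772, -0.3738, 0.2316]
tcp_rot: [0.991, 0.136, 0.0, 0.0]
contact_force: [-0.0, 0.5, -0.3]
opening: -0.001
finger_force: 0.0
time: 3.0
eef_pos: [0.572, -0.0987, 0.2315]
tcp_rot: [0.991, 0.136, 0.0, 0.0]
contact_force: [0.9, -0.6, -0.2]
opening: 0.001
finger_force: 0.0
time: 3.75
eef_pos: [0.4913, 0.0599, 0.2317]
tcp_rot: [0.991, 0.136, 0.0, 0.0]
contact_force: [-0.1, -0.2, 0.1]
opening: -0.002
finger_force: 0.0
t 3.75 tcp [0.4913 0.0599 0.2317] tool x yaw 15.65 q [-0.08 -0.12  2.01 -0.    1.25  1.21] F [-0.1 -0.2  0.1]
dial_center 0.92 [324.3  98.7] [0.5681 0.0748 0.062 ]
stud_top 0.92 [370.1  90.1] [0.5841 0.0397 0.097 ]
stud_top 0.33 [254.1 104.4] [0.5463 0.132  0.097 ]
mark_tip 0.68 [256.1 100.4] [0.549  0.1376 0.062 ]
line_tip 0.91 [304.6  33.1] [0.6197 0.1085 0.054 ]
start_top 0.61 [461.1 142.4] [ 0.5645 -0.0636  0.072 ]
```

View pics/w1.png

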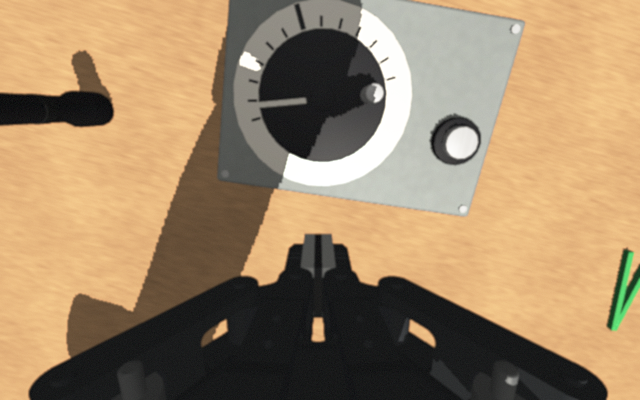

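The wrist view shows the mark tip at px (260,104), the long line's inner end at (303,27), the stud at (373,93) and the button at (461,143). The turn needed is about −75°. I'll move above the dial on the stud's counter-clockwise side, spin the tool and go down.

```bash
python3 -m handwheel '[[[0,0.0181,0.0062,0,0],[0,0.0181,0.0062,0,0],[0,0.0181,0.0062,0,0],[0,0.0181,0.0062,0,0],[0,0.0181,0.0062,0,0],[0,0.0181,0.0062,0,0],[0,0,0,0,-6.28],[0,0,0,0,-6.28],[0,0,0,0,-6.28],[0,0,0,0,-6.28],[0,0,0,0,-6.28],[0,0,0,0,0]]]'
python3 -m handwheel '[[[0,0,0,0.0192,0],[0,0,0,0.0192,0],[0,0,0,0.0192,0],[0,0,0,0.0192,0],[0,0,0,0.0192,0],[0,0,0,0.0192,0],[0,0,0,0.0192,0],[0,0,0,0.0192,0],[0,0,0,0,0],[0,0,0,0,0]]]'
python3 look.py w2
```

```text
time: 5.05
eef_pos: [0.6058, 0.053, 0.231]
tcp_rot: [0.917, 0.399, -0.0, -0.0]
contact_force: [0.4, 0.2, 0.1]
opening: -0.007
finger_force: 0.0
time: 5.88
eef_pos: [0.6047, 0.0534, 0.0765]
tcp_rot: [0.917, 0.398, -0.001, -0.001]
contact_force: [-0.4, 1.3, 0.0]
opening: -0.002
finger_force: 0.0
t 5.8833 tcp [0.6047 0.0534 0.0765] tool x yaw 46.9 q [-0.08  0.31  1.85 -0.    0.98  0.67] F [-0.4  1.3  0. ]
dial_center 0.85 [239.2 252.9] [0.567  0.0772 0.062 ]
stud_top 0.94 [307.4 324.3] [0.5825 0.0366 0.097 ]
mark_tip 0.88 [129.5 204.3] [0.5452 0.1364 0.062 ]
line_tip 0.73 [269.1 144.2] [0.6206 0.108  0.054 ]
```

View pics/w2.png

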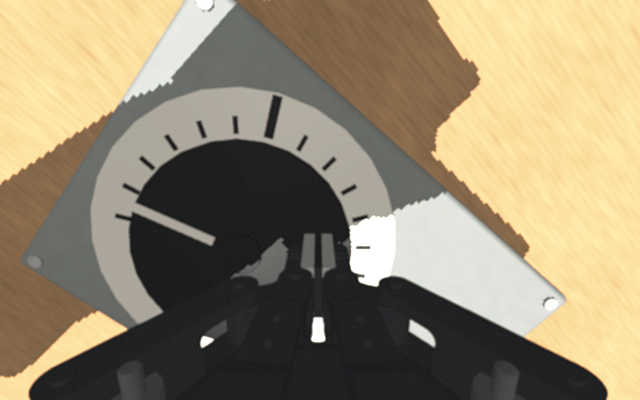

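The close view shows the mark's outer end at px (133,207), the line's inner end at (269,139) and the fingers clear of the stud. Now I'll push along the arc.

```bash
python3 -m handwheel '[[[0,-0.0015,0.00031,0,2],[0,-0.0015,0.00031,0,2],[0,-0.0015,0.00031,0,2],[0,-0.0015,0.00031,0,2],[0,-0.0015,0.00031,0,2],[0,-0.0015,0.00031,0,2],[0,-0.0015,0.00031,0,2],[0,-0.0015,0.00031,0,2],[0,-0.0015,0.00031,0,2],[0,-0.0015,0.00031,0,2],[0,-0.0015,0.00031,0,2],[0,-0.0015,0.00031,0,2]]]'
python3 look.py w3
python3 -m handwheel '[[[0,-0.0015,0.00031,0,2],[0,-0.0015,0.00031,0,2],[0,-0.0015,0.00031,0,2],[0,-0.0015,0.00031,0,2],[0,-0.0015,0.00031,0,2],[0,-0.0015,0.00031,0,2],[0,-0.0015,0.00031,0,2],[0,-0.0015,0.00031,0,2],[0,-0.0015,0.00031,0,2],[0,-0.0015,0.00031,0,2],[0,-0.0015,0.00031,0,2],[0,-0.0015,0.00031,0,2]]]'
python3 look.py w4
```

```text
time: 7.18
eef_pos: [0.5946, 0.0403, 0.0788]
tcp_rot: [0.98, 0.199, 0.002, 0.0]
contact_force: [3.2, 1.3, -1.2]
opening: -0.004
finger_force: 1.3
t 7.1833 tcp [0.5946 0.0403 0.0788] tool x yaw 22.9 q [-0.1   0.28  1.88  0.    0.97  1.07] F [ 3.2  1.3 -1.2]
dial_center 0.71 [244.8 254.7] [0.5689 0.0743 0.062 ]
mark_tip 0.96 [121.7 232. ] [0.5556 0.1415 0.062 ]
line_tip 0.95 [218.3 142.5] [0.6213 0.1095 0.054 ]
time: 8.48
eef_pos: [0.5777, 0.0324, 0.0787]
tcp_rot: [1.0, -0.009, 0.001, 0.0]
contact_force: [2.2, 0.3, 1.1]
opening: -0.0
finger_force: 1.3
t 8.4833 tcp [0.5777 0.0324 0.0787] tool x yaw -1.04 q [-0.12  0.25  1.92 -0.    0.96  1.47] F [2.2 0.3 1.1]
dial_center 0.86 [241.9 256.2] [0.5671 0.0757 0.062 ]
dial_center 0.68 [497.5 261.6] [ 0.5608 -0.0692  0.062 ]
mark_tip 0.64 [124.5 236.3] [0.5805 0.1398 0.062 ]
mark_tip 0.21 [312.7 209.5] [0.594  0.0351 0.062 ]
line_tip 0.58 [174.3 160.3] [0.621  0.1098 0.054 ]
start_top 0.77 [500.7 264.9] [ 0.5642 -0.0648  0.072 ]
```

View pics/w4.png

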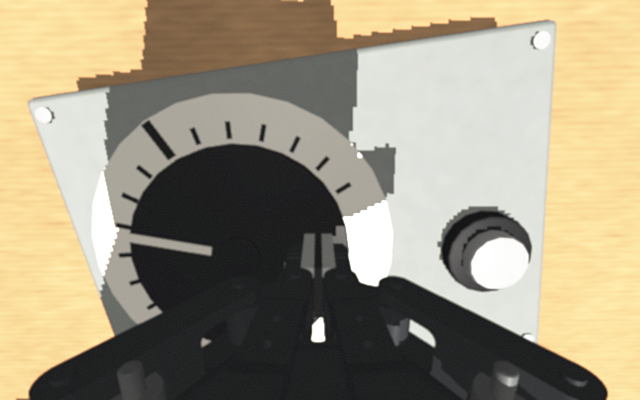

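The mark (tip at px 130,235) sits three ticks, about 46°, from the long line, and contact forces are about 3 N. I'll continue 40° and re-measure.

```bash
python3 -m handwheel '[[[0,-0.0015,0.00031,0,2],[0,-0.0015,0.00031,0,2],[0,-0.0015,0.00031,0,2],[0,-0.0015,0.00031,0,2],[0,-0.0015,0.00031,0,2],[0,-0.0015,0.00031,0,2],[0,-0.0015,0.00031,0,2],[0,-0.0015,0.00031,0,2],[0,-0.0015,0.00031,0,2],[0,-0.0015,0.00031,0,2],[0,-0.0015,0.00031,0,2],[0,-0.0015,0.00031,0,2]]]'
python3 -m handwheel '[[[0,-0.0015,0.00031,0,2],[0,-0.0015,0.00031,0,2],[0,-0.0015,0.00031,0,2],[0,-0.0015,0.00031,0,2],[0,-0.0015,0.00031,0,2],[0,-0.0015,0.00031,0,2],[0,-0.0015,0.00031,0,2],[0,-0.0015,0.00031,0,2],[0,0,0,0,0],[0,0,0,0,0]]]'
python3 look.py w5
python3 - <<'E'
# polar unwrap round the dial axis: mark on z=.062, line on z=.054
from h import *
import sys
open('polar.py','w').write('''from h import *
import sys
def px(P,st):
    p=viewer.camera_params('wrist'); f=200/np.tan(np.radians(p['fov_y'])/2)
    T=np.array(p['hand_eye']); Rt=rot(st['tcp_rot'])
    c=((P-st['eef_pos'])@Rt-T[:3,3])@T[:3,:3]
    return p['cx']+f*c[...,0]/-c[...,2], p['cy']-f*c[...,1]/-c[...,2]
C=np.array([float(a) for a in sys.argv[1:3]])
st=get_state(); g=cv2.cvtColor(viewer.read_camera('wrist'),cv2.COLOR_BGR2GRAY).astype(np.float32)
a=np.radians(np.arange(10,110,.25))
def prof(r,z):
    P=np.stack([C[0]+np.outer(r,np.cos(a)),C[1]+np.outer(r,np.sin(a)),np.full((len(r),len(a)),z)],-1)
    u,v=px(P,st); return cv2.remap(g,u.astype(np.float32),v.astype(np.float32),1)
for nm,m in (('mark',[prof(np.linspace(r-.003,r+.003,7),.062).mean(0) for r in (.035,.045,.055)]),('line',[-prof(np.linspace(r-.002,r+.002,5),.054).mean(0) for r in (.066,.07,.076,.081)])):
    for q in m:
        q=q-np.median(q); i=q.argmax(); s=slice(max(i-16,0),i+17); w=np.clip(q[s]-q.max()*.4,0,None)
        print(nm,round(float(np.degrees((w*a[s]).sum()/w.sum())),2),round(float(q.max()),0))
''')
E
python3 polar.py 0.5675 0.0757
```

```text
time: 9.78
eef_pos: [0.5588, 0.0323, 0.0782]
tcp_rot: [0.976, -0.217, 0.001, 0.0]
contact_force: [2.9, -1.5, 1.5]
opening: -0.001
finger_force: 1.3
time: 10.62
eef_pos: [0.5469, 0.0367, 0.0778]
tcp_rot: [0.937, -0.349, 0.0, 0.0]
contact_force: [1.3, -1.7, 1.9]
opening: 0.002
finger_force: 1.1
t 10.6167 tcp [0.5469 0.0367 0.0778] tool x yaw -40.89 q [-0.12  0.19  2.   -0.    0.95  2.17] F [ 1.3 -1.7  1.9]
dial_center 0.9 [241.1 254. ] [0.5678 0.0758 0.062 ]
stud_top 0.82 [315.8 308.4] [0.5326 0.0508 0.097 ]
stud_top 0.63 [292.1 177.9] [0.5853 0.0176 0.097 ]
mark_tip 0.71 [126.4 234.2] [0.6177 0.115  0.062 ]
line_tip 0.75 [140.2 221.6] [0.6185 0.1092 0.054 ]
start_top 0.71 [463.   83.7] [ 0.5641 -0.0647  0.072 ]
mark 40.63 100.0
mark 39.61 101.0
mark 39.07 101.0
line 78.93 7.0
line 32.56 72.0
line 32.5 101.0
line 32.44 103.0
```

View pics/w5.png

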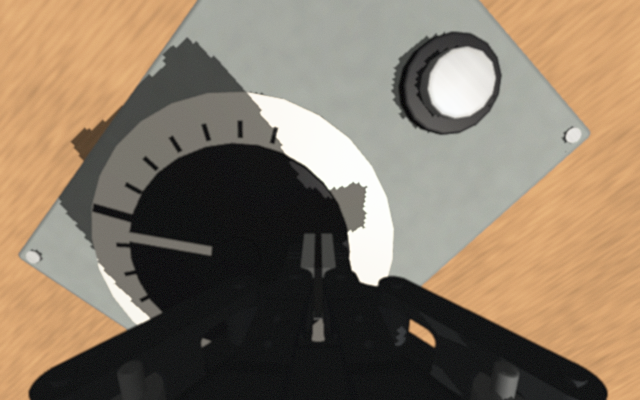

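The mark's outer end is at px (133,236) and the line at (131,217), leaving 5–6° to go. I'll make a small push and re-measure.

```bash
python3 -m handwheel '[[[0,-0.00113,0.00024,0,1.5],[0,-0.00113,0.00024,0,1.5],[0,-0.00113,0.00024,0,1.5],[0,0,0,0,0],[0,0,0,0,0]]]'
python3 polar.py 0.5675 0.0757; echo; python3 polar.py 0.566 0.0778
python3 - <<'E'
from h import *
im=viewer.read_camera('wrist'); cv2.imwrite('pics/w6.png',cv2.resize(im[120:320,60:320],None,fx=3,fy=3,interpolation=cv2.INTER_CUBIC))
E
```

```text
time: 11.38
eef_pos: [0.5436, 0.0389, 0.0775]
tcp_rot: [0.922, -0.386, -0.0, 0.0]
contact_force: [0.8, -1.7, 1.5]
opening: -0.003
finger_force: 0.9
mark 35.39 95.0
mark 34.49 96.0
mark 34.25 96.0
line 32.63 7.0
line 32.59 62.0
line 32.51 96.0
line 32.43 97.0

mark 29.98 96.0
mark 31.55 96.0
mark 31.57 95.0
line 30.48 18.0
line 30.44 88.0
line 30.54 97.0
line 30.61 99.0
```

View pics/w6.png

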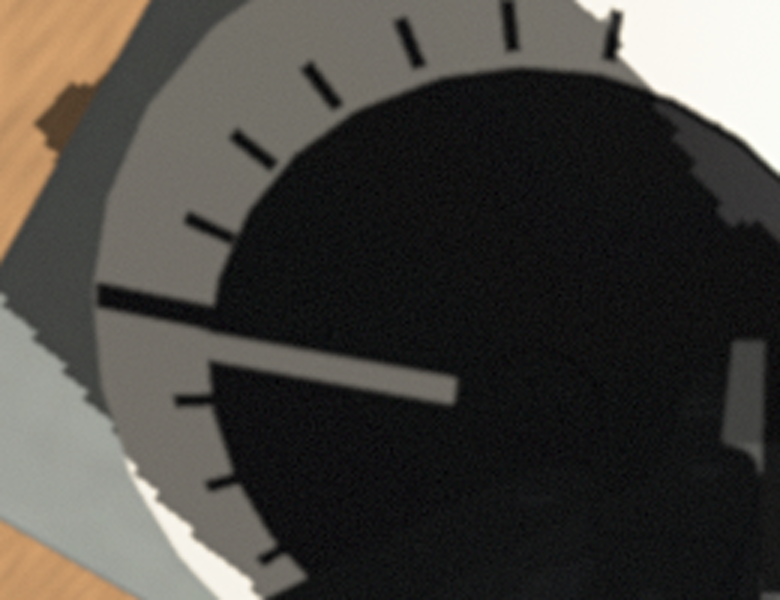

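In the crop the mark tip is at (210,345) and the line's inner end at (212,315). Most of that gap is height parallax, so the true remainder is about 1.2°. After one last small push I'll back off along the face normal, rise and verify from above.

```bash
python3 -m handwheel '[[[0,-0.0009,0.0002,0,1.2],[0,0,0,0,0],[0,0,0,0,0]]]'
python3 polar.py 0.5675 0.0757; echo; python3 polar.py 0.566 0.0778
python3 -m handwheel '[[[0,0.003,0,0,0],[0,0.005,0,0,0],[0,0.006,0,0,0],[0,0,0,-0.03,0],[0,0,0,-0.03,0],[0,-0.02,-0.02,-0.03,0],[0,-0.04,-0.03,-0.03,0],[0,-0.04,-0.03,-0.01,0],[0,0,0,0,0],[0,0,0,0,0],[0,0,0,0,0]]]'
python3 look.py w7
python3 polar.py 0.5675 0.0757; echo; python3 polar.py 0.566 0.0778
```

```text
time: 11.78
eef_pos: [0.5429, 0.0393, 0.0775]
tcp_rot: [0.918, -0.396, -0.0, 0.0]
contact_force: [1.2, -2.1, 0.5]
opening: -0.0
finger_force: 1.0
mark 34.59 94.0
mark 33.81 94.0
mark 33.19 94.0
line 61.53 7.0
line 32.54 59.0
line 32.49 94.0
line 32.44 96.0

mark 30.59 94.0
mark 30.43 94.0
mark 30.5 94.0
line 30.03 17.0
line 30.39 87.0
line 30.52 94.0
line 30.59 95.0
time: 12.8
eef_pos: [0.5447, 0.1333, 0.1967]
tcp_rot: [0.918, -0.396, -0.0, 0.0]
contact_force: [0.1, 0.0, 0.2]
opening: -0.001
finger_force: 0.0
t 12.8 tcp [0.5447 0.1333 0.1967] tool x yaw -46.63 q [ 0.06  0.07  1.89 -0.    1.18  2.44] F [0.1 0.  0.2]
dial_center 0.56 [344.  121.5] [0.5676 0.0758 0.062 ]
stud_top 0.66 [399.6 136.4] [0.5317 0.0553 0.097 ]
stud_top 0.4 [358.2  88.5] [0.5798 0.0527 0.097 ]
mark_tip 0.45 [403.2 133.7] [0.5224 0.0475 0.062 ]
line_tip 0.61 [276.2 108.2] [0.6187 0.1086 0.054 ]
mark 34.08 190.0
mark 33.2 193.0
mark 32.95 196.0
line 91.54 92.0
line 32.48 79.0
line 32.45 68.0
line 32.35 69.0

mark 29.93 191.0
mark 30.02 193.0
mark 30.26 196.0
line 90.35 93.0
line 30.34 68.0
line 30.48 68.0
line 30.57 69.0
```

View pics/w7.png

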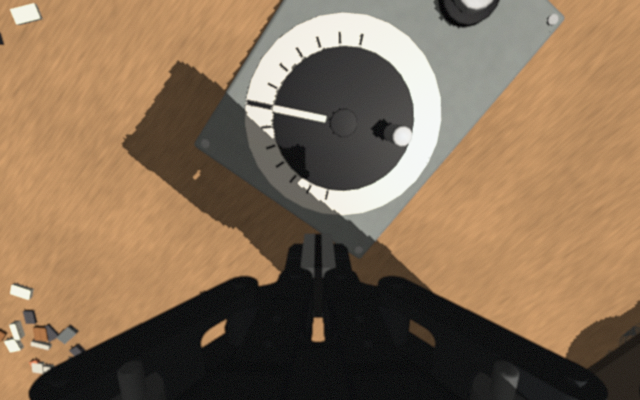

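The mark (tip px 273,106) continues straight into the long line (px 272,106 to 247,102), with a measured residual under 0.6°. Next is the button.

```bash
python3 -m handwheel '[[[0,0.0197,0.0152,0,0],[0,0.0197,0.0152,0,0],[0,0.0197,0.0152,0,0],[0,0.0197,0.0152,0,0],[0,0.0197,0.0152,0,0],[0,0.0197,0.0152,0,0],[0,0.0197,0.0152,0,0],[0,0.0197,0.0152,0,0],[0,0,0,0,0],[0,0,0,0,0]]]'
python3 -m handwheel '[[[0,0,0,0.0233,0],[0,0,0,0.0233,0],[0,0,0,0.0233,0],[0,0,0,0.0233,0],[0,0,0,0.0233,0],[0,0,0,0,0],[0,0,0,0,0],[0,0,0,0,0]]]'
python3 look.py w8
```

```text
time: 14.03
eef_pos: [0.5646, -0.0659, 0.1972]
tcp_rot: [0.918, -0.397, -0.0, -0.0]
contact_force: [-0.2, -0.2, 0.2]
opening: -0.002
finger_force: 0.0
time: 14.7
eef_pos: [0.5655, -0.0642, 0.0822]
tcp_rot: [0.918, -0.396, 0.001, -0.0]
contact_force: [0.5, -1.5, -0.2]
opening: 0.001
finger_force: 0.0
t 14.7 tcp [ 0.5655 -0.0642  0.0822] tool x yaw -46.63 q [-0.29  0.23  1.95  0.    0.97  2.09] F [ 0.5 -1.5 -0.2]
mark_tip 0.71 [222.6 284. ] [ 0.5852 -0.0022  0.062 ]
mark_tip 0.58 [ 66.8 360.1] [0.6235 0.1097 0.062 ]
line_tip 0.64 [ 79.8 351.7] [0.6213 0.1087 0.054 ]
start_top 0.65 [318.6 243.4] [ 0.5648 -0.0637  0.072 ]
```

View pics/w8.png

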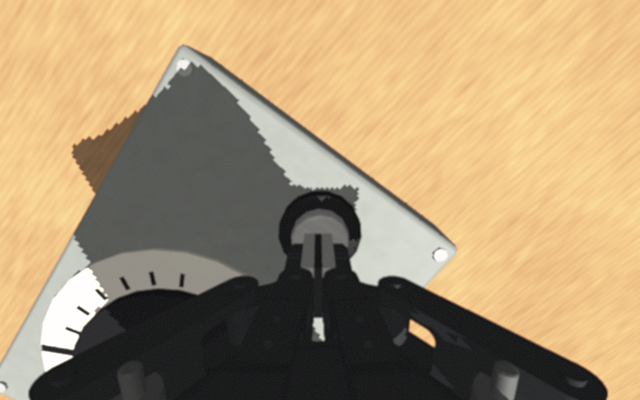

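The fingertips (px 318,240) are over the steel cap (around 320,235), and the aligned mark and line are still at lower left. Pressing slowly.

```bash
python3 -m handwheel '[[[0,0,0,0.004,0],[0,0,0,0.004,0],[0,0,0,0.003,0],[0,0,0,0.002,0],[0,0,0,0.002,0],[0,0,0,0.001,0],[0,0,0,0,0],[0,0,0,0,0]]]'
python3 -m handwheel '[[[0,0,0,0.001,0],[0,0,0,0,0],[0,0,0,0,0]]]'
```

```text
time: 15.67
eef_pos: [0.5648, -0.0647, 0.066]
tcp_rot: [0.918, -0.396, -0.0, 0.0]
contact_force: [-3.5, 0.8, 7.7]
opening: 0.0
finger_force: 4.0
time: 15.92
eef_pos: [0.5649, -0.0647, 0.0659]
tcp_rot: [0.918, -0.396, -0.0, 0.0]
contact_force: [-4.7, 0.6, 11.6]
opening: 0.003
finger_force: 6.2
```

The button is bottomed: z is 0.066 and the force rises above 5 N. Release, rise and verify.

```bash
python3 -m handwheel '[[[0,0,0,-0.005,0],[0,0,0,-0.01,0],[0,0,0,-0.03,0],[0,0,0,-0.03,0],[0,0,0,-0.03,0],[0,-0.035,0,-0.03,0],[0,-0.035,0,0,0],[0,-0.035,0,0,0],[0,-0.03,0,0,0],[0,0,0,0,0],[0,0,0,0,0],[0,0,0,0,0]]]'
python3 look.py w9; python3 polar.py 0.5675 0.0757
python3 - <<'E'
from h import *
im=viewer.read_camera('top')[100:300,160:480]; cv2.imwrite('pics/t9.png',cv2.resize(im,None,fx=2.4,fy=2.4,interpolation=cv2.INTER_CUBIC))
E
```

```text
time: 16.92
eef_pos: [0.4747, 0.0309, 0.1961]
tcp_rot: [0.918, -0.396, 0.0, 0.0]
contact_force: [0.6, 0.2, 0.1]
opening: -0.002
finger_force: 0.0
t 16.9167 tcp [0.4747 0.0309 0.1961] tool x yaw -46.66 q [-0.15 -0.13  2.09 -0.    1.19  2.24] F [0.6 0.2 0.1]
dial_center 0.71 [207.5 150.9] [0.5686 0.075  0.062 ]
dial_center 0.62 [135.  137.1] [0.6226 0.1091 0.062 ]
stud_top 0.61 [246.3 169.3] [0.5314 0.0536 0.097 ]
stud_top 0.38 [244.4 110.5] [0.5612 0.02   0.097 ]
mark_tip 0.74 [132.9 138.4] [0.6233 0.1113 0.062 ]
line_tip 0.93 [145.1 138.6] [0.6181 0.1077 0.054 ]
line_tip 0.63 [244.5 171. ] [0.5333 0.0689 0.054 ]
start_top 0.84 [317.   25.1] [ 0.565  -0.0637  0.072 ]
mark 33.58 113.0
mark 33.1 113.0
mark 32.91 113.0
line 76.6 32.0
line 32.29 100.0
line 32.34 115.0
line 32.28 118.0
```

View pics/w9.png

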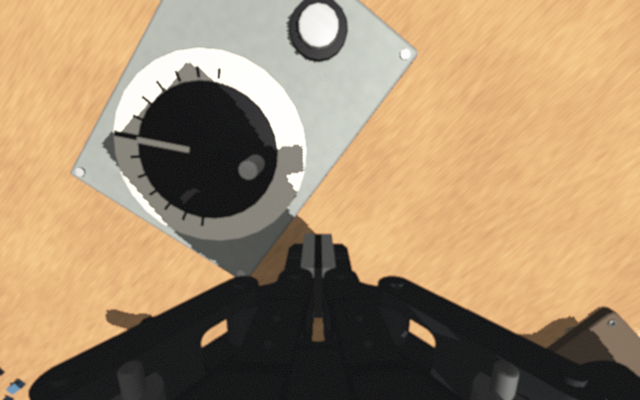

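The mark and long line run on in one straight line (px 190,150 to 115,133), the button at (319,25) is out, and the robot is clear of everything.

```bash
python3 -c "
from plant import sign_off
print(sign_off())"
```

```text
the job is handed in; nothing more can be done
None
```

I turned the dial until its mark lined up with the long line (last measured under 1° off), pressed the start button fully down and released it, and handed the job in with the robot clear; no verdict came back.

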